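Pack out and clamp a microscope focus housing

TASK

Clamp the white focus housing in the assembly jig: the clamp's stroke is short, so find by trial the thickest of the three steel packers in the tray that goes all the way down into the gap between the clamp's steel face and the housing, and stand it there upright on the plate, centred across the clamp. Then swing the clamp's lever all the way shut so that the pad presses on the packer. The two packers that are not used belong in the tray.

Things in the scene. Friction and masses are not known exactly. Their poses are not given: they have to be found in the camera images.
- jig: Clamping jig, fixed: aluminium plate 110 x 235 x 12 mm with a blue clamp body on it. Origin: underside of the plate, below the middle of the clamp's steel front face; z up. That face is the plane y = 0, looks along -y, is 42 mm wide (x) and spans z = 12 to 66 mm. The clamp lies behind it, y = 0 to 52 mm, 42 mm wide; feet with screws to x = +-35 mm, z under 28 mm, y = 16 to 50 mm.
- gap_foot (a point): Foot of the clamp's front face, on the plate's top; axes as the jig. The gap runs from here along -y to the white housing; width unknown, 13.2 to 24 mm, new each time; open on top and at both x ends. Housing: loose, 0.6 kg, 42 mm wide (x), centred to 2 mm, 56 mm long, top 36 mm above this point (rib to 43 mm from 9 mm behind its face on), backed along -y by an end stop.
- clamp_pad: Orange sprung pad of the clamp, 18 mm disc, 34 mm above the jig's underside. Origin: on its axis, 1.6 mm in front of its face. Lever at 0: the face is 1.6 mm behind the clamp's front face. Lever shut, nothing in the way: 6.2 mm out of it (jig's -y). It springs at 3 N/mm, so it presses a packer only if the play left in the gap is small; it must press with over 3 N (play under 5.2 mm).
- clamp_lever (a joint): Lever angle, rad. 0 = open, the lever points along the jig's +y, away from the gap; 1.6 = fully shut (end stop), it points along the jig's -x. It turns counter-clockwise seen from above about an upright axis at x = 0, y = 30 mm of the jig, starts at 0 to 0.25 and stays where it is left (friction 0.15 N m, the clamp's spring adds up to 0.1 N m).
- lever_knob (a point): Middle of the black upright grip at the lever's end, 85 mm from the lever's axis, 99 mm above the bench. Grip: 20 mm diameter, 82 to 112 mm above the bench, on a flat steel lever at 70 to 78 mm above the bench.
- packer_tray: Pressed steel instrument tray, 250 (x) x 136 (y) x 28 mm high, fixed. Origin: centre of its underside; inner floor 218 x 104 mm, 1.6 mm above the bench.
- packer_a: Ground steel packer (spacer block), 54 mm long (x), 12 mm thick (y), 40 mm high (z), about 0.19 kg. Origin: centre of its underside. Stands in the tray, length about along the tray's x, in a row of three, 33 mm apart, that differ only in thickness (12, 16, 20 mm); their places vary. In the gap its length lies along the jig's x; fingers on its two ends pass outside clamp and housing.
- packer_b: Ground steel packer (spacer block), 54 mm long (x), 16 mm thick (y), 40 mm high (z), about 0.26 kg. Origin: centre of its underside. Stands in the tray, length about along the tray's x, in a row of three, 33 mm apart, that differ only in thickness (12, 16, 20 mm); their places vary. In the gap its length lies along the jig's x; fingers on its two ends pass outside clamp and housing.
- packer_c: Ground steel packer (spacer block), 54 mm long (x), 20 mm thick (y), 40 mm high (z), about 0.32 kg. Origin: centre of its underside. Stands in the tray, length about along the tray's x, in a row of three, 33 mm apart, that differ only in thickness (12, 16, 20 mm); their places vary. In the gap its length lies along the jig's x; fingers on its two ends pass outside clamp and housing.

How it is judged (in metres and radians):
On the way:
1. a packer stands fully home in the gap while the clamp is open (value of joint clamp_lever below 0.6 rad and ((x of packer_a in the frame of jig between -0.01 and 0.01 m and y of packer_a in the frame of jig between -0.02 and -0.004 m and z of packer_a in the frame of jig between 0.009 and 0.0145 m and angle between packer_a's own z axis and vertical below 0.08 rad and angle between the x axis of packer_a and the x axis of jig, either way round below 0.12 rad) or (x of packer_b in the frame of jig between -0.01 and 0.01 m and y of packer_b in the frame of jig between -0.02 and -0.004 m and z of packer_b in the frame of jig between 0.009 and 0.0145 m and angle between packer_b's own z axis and vertical below 0.08 rad and angle between the x axis of packer_b and the x axis of jig, either way round below 0.12 rad) or (x of packer_c in the frame of jig between -0.01 and 0.01 m and y of packer_c in the frame of jig between -0.02 and -0.004 m and z of packer_c in the frame of jig between 0.009 and 0.0145 m and angle between packer_c's own z axis and vertical below 0.08 rad and angle between the x axis of packer_c and the x axis of jig, either way round below 0.12 rad))), for 0.2 s.
At the end, for the whole second after the job is handed in: One packer stands in the gap, upright (0.08 rad), foot within 2.5 mm of the plate, length along the jig's x (0.12 rad), centred across the clamp within 10 mm; lever over 1.5 rad; the pad presses on it with over 3 N; the other two packers are in the tray; all at rest (value of joint clamp_lever above 1.5 rad and ((x of packer_a in the frame of jig between -0.01 and 0.01 m and y of packer_a in the frame of jig between -0.02 and -0.004 m and z of packer_a in the frame of jig between 0.009 and 0.0145 m and angle between packer_a's own z axis and vertical below 0.08 rad and angle between the x axis of packer_a and the x axis of jig, either way round below 0.12 rad and contact force between clamp_pad and packer_a above 3 N and linear speed of each of packer_a, packer_b, packer_c below 0.02 m/s and x of packer_b in the frame of packer_tray between -0.105 and 0.105 m and y of packer_b in the frame of packer_tray between -0.053 and 0.053 m and z of each of packer_b, packer_c in the frame of packer_tray below 0.035 m and x of packer_c in the frame of packer_tray between -0.105 and 0.105 m and y of packer_c in the frame of packer_tray between -0.053 and 0.053 m) or (x of packer_b in the frame of jig between -0.01 and 0.01 m and y of packer_b in the frame of jig between -0.02 and -0.004 m and z of packer_b in the frame of jig between 0.009 and 0.0145 m and angle between packer_b's own z axis and vertical below 0.08 rad and angle between the x axis of packer_b and the x axis of jig, either way round below 0.12 rad and contact force between clamp_pad and packer_b above 3 N and linear speed of each of packer_b, packer_a, packer_c below 0.02 m/s and x of packer_a in the frame of packer_tray between -0.105 and 0.105 m and y of packer_a in the frame of packer_tray between -0.053 and 0.053 m and z of each of packer_a, packer_c in the frame of packer_tray below 0.035 m and x of packer_c in the frame of packer_tray between -0.105 and 0.105 m and y of packer_c in the frame of packer_tray between -0.053 and 0.053 m) or (x of packer_c in the frame of jig between -0.01 and 0.01 m and y of packer_c in the frame of jig between -0.02 and -0.004 m and z of packer_c in the frame of jig between 0.009 and 0.0145 m and angle between packer_c's own z axis and vertical below 0.08 rad and angle between the x axis of packer_c and the x axis of jig, either way round below 0.12 rad and contact force between clamp_pad and packer_c above 3 N and linear speed of each of packer_c, packer_a, packer_b below 0.02 m/s and x of packer_a in the frame of packer_tray between -0.105 and 0.105 m and y of packer_a in the frame of packer_tray between -0.053 and 0.053 m and z of each of packer_a, packer_b in the frame of packer_tray below 0.035 m and x of packer_b in the frame of packer_tray between -0.105 and 0.105 m and y of packer_b in the frame of packer_tray between -0.053 and 0.053 m))); the robot touches nothing.
It also fails if it takes over 72 s, if anything falls off the work surface, if the arm or the gripper's body presses on something with over 40 N, if the wrist force passes 120 N, or if a joint passes its speed limit or range.

ROBOT

A 6-joint arm with a two-finger parallel gripper is mounted at the origin on a cart in front of the work surface, level with it; the furniture and walls round the work are solid. World frame = base frame: x ahead of the robot, y to its left, z up, the work surface at z = 0. Lengths are in m, angles in degrees, forces in N, time in s.
With the tool pointing down it reaches from about 0.35 to 0.875 m from the base axis. Payload 4.2 kg.
Tool frame: the origin (TCP) lies midway between the tips of the shut fingers; the grasp point (between the pads) lies 19 mm behind it; z points along the fingers, y is the line along which they close (so a half turn about z gives the same grasp; the last joint's range is limited). The gripper opens to 87 mm and grips with 3 to 60 N. Pads are 19 mm wide; open, the fingers measure 117 mm over their backs; the gripper's body (75 mm by 190 mm) begins 51 mm behind the grasp point.
Start: joints at [14.817, 22.042, 0.453, 0, -68.411, -14.817], TCP at [0.625, 0, 0.223] pointing down, gripper open.
Joint ranges: [-179.83, 179.83], [-69.29, 118.12], [-61.27, 80.66], [-181.25, 117.63], [-171.15, -9.14], [-177.46, 177.46]. Speed limits (degrees/s): [159.86, 159.86, 180, 180, 180, 180].

INTERFACE

Orientations are given as [roll, pitch, yaw] about the fixed x, y, z axes, in that order (R = Rz(yaw) Ry(pitch) Rx(roll)).
In Python, from workcell import env gives the robot as it stands. The module is installed in compiled form; this text tells all that it offers. Calls block until the motion is done:
- env.goto(position, orientation): joint-space move of the TCP to a pose.
- env.move_straight(position, rotation=None, rate=0.15, force_limit=None): straight line of the TCP; rotation=None keeps the orientation; rate is the mean speed in m/s. With force_limit (N) it stops when the force on the tool has changed by that much, and returns True; else False.
- env.set_joints(angles): joint-space move.
- env.gripper_to(opening, grasp_force=None): opening from 0.0 (shut) to 1.0 (fully open); grasp_force is the grip in N (None keeps the last); returns when the fingers have stopped.
- env.dwell(seconds).
- env.inverse_kinematics(position, orientation): joint angles nearest the present ones, or None.
- env.read_state(): the state.
- env.grab_frame(name): name is "scene" or "side" or "wrist"; returns a dict with "image" (400x640x3 uint8, blue, green, red), "fx", "fy", "cx", "cy" (pixels), "position" and "orientation" of the camera in the world. Camera axes: x right, y up, looking along -z (the intrinsics and any distortion apply to the point x, -y, -z); pixel columns grow to the right and rows downward; lengths in m; the calibration is good to about 2 mm. A picture is of the moment at which its call begins. There is no depth.
A pose or a line that the arm cannot do raises env.Unreachable and nothing moves.
- env.close_job(): hands the job in; it is judged then, once.
Trained networks look in a picture, given as the dict that the camera call returned (one of the last four; its "shot" number tells which), for a name from the list of things; names that differ only in an ending like _2 or _b are one class to them, and where a whole thing is asked for, a point or a joint stands for the part that bears it (a point fixed in the world has none). Each returns a list of dicts, best first, with "score" (0 to 1); they miss things now and then, are a little off and sometimes report something else, mostly with a low value. They report only what shows in the picture. A call takes as long as a camera call.
- env.search_frame(picture, thing): "xyz" ([x, y, z] in m, in world coordinates, good to about 4 mm: the middle of the surface that is visible of it).
- env.trace(picture, thing): "mask" (400x640 bool, what is visible of it).
The state is a dict: "clock": time; "joint_positions": joint angles; "qvel": joint speeds; "joint_torque": joint torques, N m; "position": TCP position; "tool_rot": TCP orientation; "force": force on the tool from outside, world axes, zero at the start; "wrist_torque": the same for the moment, N m; "opening": opening from 0.0 (shut) to 1.0 (fully open); "finger_force": force on a finger pad.
Only numpy, scipy, OpenCV 4.12 (cv2) and the standard library are available. Lean on these libraries where they do the work, as an engineer would, in place of code of your own. Each camera call takes 0.05 s, during which the arm holds its last target. There are 200 camera calls.

## Working session

There is one attempt and no reset: what is moved stays moved. The work goes in short steps, each a Python script; the robot and the scene stay as the last script left them, time stands still between calls to the robot, and variables do not carry over. Pictures are saved under pics/ and viewed, at most 10 in all, crops included, and the job is handed in when it is done.

```bash
mkdir -p pics
cat > h.py <<'E'
import numpy as np, cv2
from workcell import env
from scipy.spatial.transform import Rotation as R
def cam(f):
    Rm=R.from_euler('xyz',f['orientation'],degrees=True).as_matrix(); return Rm,np.array(f['position'])
def pix2z(f,u,v,z):
    Rm,p=cam(f); d=Rm@np.array([(u-f['cx'])/f['fx'],-(v-f['cy'])/f['fy'],-1.0]); return p+d*(z-p[2])/d[2]
def proj(f,P):
    Rm,p=cam(f); q=(np.atleast_2d(P)-p)@Rm; return np.c_[f['cx']+f['fx']*q[:,0]/-q[:,2], f['cy']-f['fy']*q[:,1]/-q[:,2]]
E
python3 - <<'E'
from h import *
fs={n:env.grab_frame(n) for n in("scene","side","wrist")}
cv2.imwrite('pics/a.png',np.vstack([cv2.resize(np.hstack([fs['scene']['image'],fs['side']['image']]),(800,250)),cv2.resize(fs['wrist']['image'],(480,300))if 0 else cv2.copyMakeBorder(cv2.resize(fs['wrist']['image'],(480,300)),0,0,0,320,0)]))
for n,f in fs.items():
    print(n,f['fx'],f['cx'],f['cy'],f['position'],f['orientation'],[k for k in f])
    for t in("jig","clamp_pad","lever_knob","packer_tray","packer_a"):
        print(t,[(np.round(d['xyz'],3).tolist(),round(d['score'],2)) for d in env.search_frame(f,t)][:4])
print(env.read_state())
E
```

```text
scene 488.3342008465875 323.36847365126016 202.98195377493516 [-0.14094435 -0.63869762  0.70112668] [ 57.39544248   0.37065552 -46.05956303] ['image', 'fx', 'fy', 'cx', 'cy', 'position', 'orientation', 'shot']
jig [([0.533, 0.096, 0.015], 0.9)]
clamp_pad []
lever_knob [([0.563, 0.193, 0.086], 0.55)]
packer_tray [([0.553, -0.235, 0.0], 0.6)]
packer_a [([0.564, -0.272, 0.031], 0.81), ([0.571, -0.242, 0.031], 0.81), ([0.525, -0.213, 0.037], 0.8)]
side 457.21007652586815 321.00263191159263 195.42904488399424 [0.05935709 0.82712073 0.85123598] [  50.40941038    1.25710125 -150.26085477] ['image', 'fx', 'fy', 'cx', 'cy', 'position', 'orientation', 'shot']
jig [([0.533, 0.141, 0.008], 0.81)]
clamp_pad [([0.534, 0.143, 0.006], 0.59)]
lever_knob [([0.559, 0.196, 0.083], 0.58)]
packer_tray [([0.548, -0.251, 0.008], 0.79), ([0.559, 0.198, 0.083], 0.6)]
packer_a [([0.558, -0.268, 0.037], 0.58), ([0.525, -0.199, 0.035], 0.56), ([0.586, -0.23, 0.032], 0.53)]
wrist 296.70992930400735 316.3222229392378 195.30988471757024 [ 0.62474173 -0.08135929  0.38331498] [-1.72440273e+01 -1.00911222e-01 -1.79986
[... 257 characters left out ...]
'clock': 0.9, 'joint_positions': array([ 1.48159165e+01,  2.20404981e+01,  4.52482789e-01, -1.68499445e-03,
       -6.84131049e+01, -1.48157707e+01]), 'qvel': array([ 0.08517029, -0.02052892,  0.06603052, -0.06446482, -0.04913698,
        0.02284281]), 'joint_torque': array([ 1.65862721e-04, -3.90455317e+01,  1.87617910e+01,  4.22443181e+00,
        1.53934001e-02, -1.65297962e-05]), 'position': array([6.24963031e-01, 2.10824348e-05, 2.22557184e-01]), 'tool_rot': array([ 1.79998516e+02,  1.22823549e-03, -9.00004741e+01]), 'force': array([ 0.27139167, -0.79938717, -0.04434601]), 'wrist_torque': array([-0.05698293,  0.01904936, -0.00404818]), 'finger_force': 0.0, 'opening': 1.0013438358003581}
```

View pics/a.png

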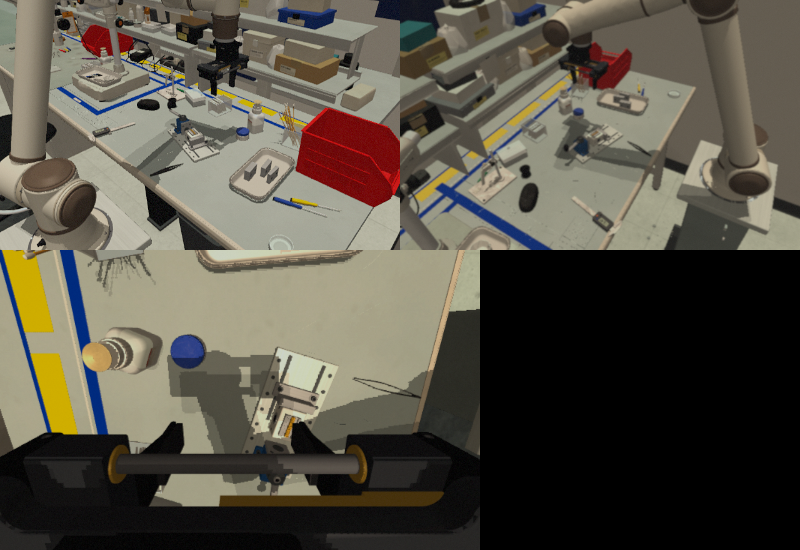

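Run:
```python
from h import *
ims=[]
for i,p in enumerate([[0.55,0.08,0.25],[0.555,-0.27,0.25]]):
    env.goto(p,[180,0,-90]); f=env.grab_frame("wrist"); np.save(f'pics/f{i}.npy',f,allow_pickle=True); ims.append(f['image']); print(f['position'],f['orientation'],f['fx'],f['fy'])
    cv2.imwrite(f'pics/w{i}.png',f['image'])
    for t in(("jig","clamp_pad","lever_knob","gap_foot"),("packer_tray","packer_a"))[i]:
        for d in env.search_frame(f,t)[:4]: print(t,np.round(d['xyz'],3).tolist(),round(d['score'],2))
    if i:
      for d in env.trace(f,"packer_a")[:4]:
        m=d['mask'].astype(np.uint8); c=max(cv2.findContours(m,0,1)[0],key=cv2.contourArea); print(d['score'],m.sum(),cv2.minAreaRect(c))
print(env.read_state()['clock'])
```

```text
[ 0.54961534 -0.0007928   0.41242762] [-1.72802145e+01  8.88026376e-02 -1.79887691e+02] 296.70992930400735 296.70992930400735
jig [0.542, 0.082, 0.015] 0.81
lever_knob [0.563, 0.171, 0.076] 0.75
gap_foot [0.543, 0.078, 0.011] 0.72
[ 0.55533808 -0.35060661  0.41172409] [-1.72616920e+01  1.87514499e-02 -1.79920253e+02] 296.70992930400735 296.70992930400735
packer_tray [0.558, -0.239, -0.001] 0.94
packer_a [0.536, -0.211, 0.039] 0.95
packer_a [0.584, -0.241, 0.049] 0.65
packer_a [0.569, -0.276, 0.046] 0.55
0.96 609 ((303.9239501953125, 166.52218627929688), (14.489287376403809, 42.238006591796875), 87.79740142822266)
0.95 736 ((294.82427978515625, 191.94595336914062), (18.905881881713867, 41.42854309082031), 80.53767395019531)
0.79 969 ((331.1200866699219, 211.6506805419922), (24.846778869628906, 41.3011589050293), 82.40535736083984)
3.1917
```

View pics/w0.png

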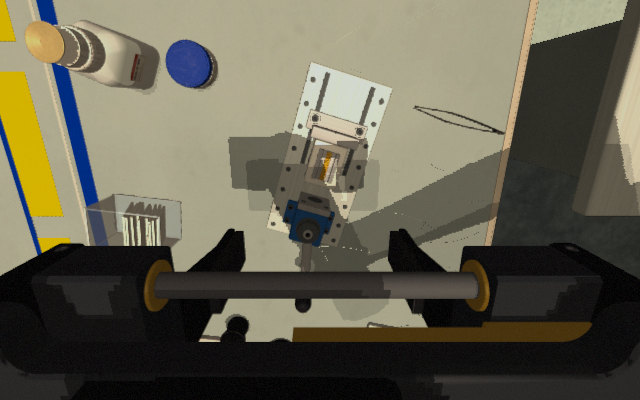

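View pics/w1.png

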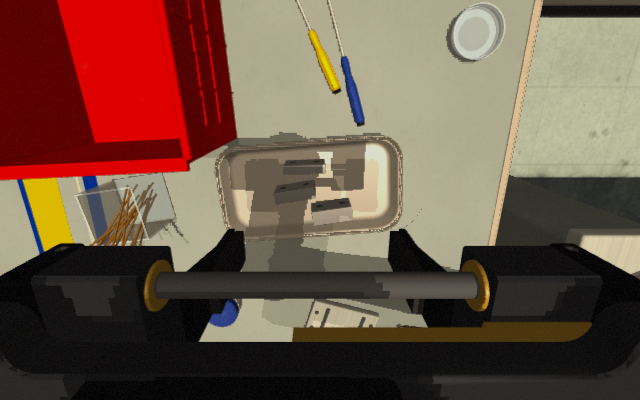

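```bash
cat >> h.py <<'E'
from scipy.optimize import minimize
def boxpts(x,y,yaw,L,T,H,z0):
    c=np.array([[sx*L/2,sy*T/2,sz*H] for sx in(-1,1) for sy in(-1,1) for sz in(0,1)])
    c[:,:2]=c[:,:2]@R.from_euler('z',yaw,degrees=True).as_matrix()[:2,:2].T
    return c+[x,y,z0]
def fitbox(f,m,x0,T,L=.054,H=.04,z0=.0016):
    m=cv2.resize(m.astype(np.uint8),None,fx=4,fy=4,interpolation=0)
    def cost(q):
        p=proj(f,boxpts(q[0]/100,q[1]/100,q[2]*5,L,T,H,z0)); a=np.zeros_like(m)
        cv2.fillConvexPoly(a,cv2.convexHull(np.round((p+.5)*4*16).astype(np.int32)),1,shift=4)
        return 1-(a&m).sum()/max(1,(a|m).sum())
    r=minimize(cost,[x0[0]*100,x0[1]*100,x0[2]/5],method='Nelder-Mead',options=dict(initial_simplex=np.array([x0[0]*100,x0[1]*100,x0[2]/5])+np.array([[0,0,0],[1,0,0],[0,1,0],[0,0,1.5]])))
    return r.x*[.01,.01,5],1-r.fun
E
python3 - <<'E'
from h import *
f0=np.load('pics/f0.npy',allow_pickle=True).item()
for n,u,v,z in[("pl",311,62,.012),("pr",392,88,.012),("plow",269,228,.012),("clampfront",310,200,.066),("knob",303,305,.112)]: print(n,pix2z(f0,u,v,z).round(4))
env.goto([0.56,-0.165,0.2],[180,0,-90]); f=env.grab_frame("wrist")
cv2.imwrite('pics/w2.png',f['image'])
for d in env.trace(f,"packer_a")[:4]:
    m=d['mask']; v,u=np.nonzero(m); c=pix2z(f,u.mean(),v.mean(),.035)
    best=[(T,)+fitbox(f,m,[c[0],c[1],-5],T) for T in(.012,.016,.02)]
    print(round(d['score'],2),m.sum(),[(T,q.round(4).tolist(),round(s,3)) for T,q,s in best])
g=pix2z(f0,310,200,.066)
tool=np.array([g[0],g[1]])+R.from_euler('z',-18,degrees=True).as_matrix()[:2,:2]@[0,.081]
env.goto([*tool,.19],[180,0,-108]); f=env.grab_frame("wrist"); np.save('pics/f3.npy',f,allow_pickle=True)
cv2.imwrite('pics/w3.png',f['image']); print(f['position'],env.read_state()['clock'])
cv2.imwrite('pics/w3z.png',cv2.resize(f['image'][20:270,170:470],(720,600),interpolation=cv2.INTER_CUBIC))
E
```

```text
pl [ 0.5569 -0.0493  0.012 ]
pr [ 0.4542 -0.0192  0.012 ]
plow [0.6192 0.1741 0.012 ]
clampfront [0.5577 0.113  0.066 ]
knob [0.5656 0.2304 0.112 ]
0.92 859 [(0.012, [0.5841, -0.2343, 4.8191], np.float64(0.755)), (0.016, [0.5842, -0.235, 8.9968], np.float64(0.954)), (0.02, [0.5841, -0.2341, 10.6292], np.float64(0.805))]
0.91 1121 [(0.012, [0.5338, -0.2063, 18.1371], np.float64(0.7)), (0.016, [0.5342, -0.2057, 10.6733], np.float64(0.853)), (0.02, [0.5343, -0.2066, 9.1125], np.float64(0.966))]
0.65 815 [(0.012, [0.5716, -0.2701, 1.7028], np.float64(0.94)), (0.016, [0.5715, -0.2692, 1.16], np.float64(0.795)), (0.02, [0.5716, -0.2675, 0.0402], np.float64(0.668))]
[0.55755378 0.11168312 0.35186697] 5.2167
```

View pics/w3z.png

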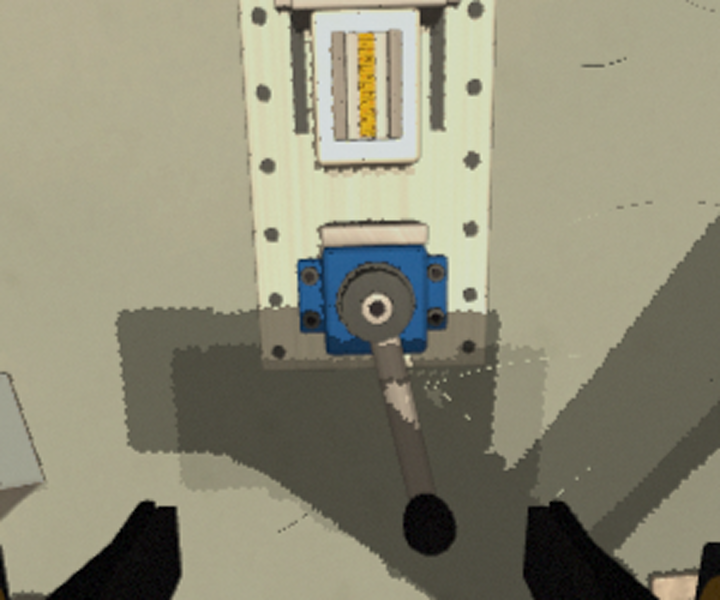

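Run:
```python
from h import *
f=np.load('pics/f3.npy',allow_pickle=True).item()
w=lambda u,v,z: pix2z(f,170+(u+.5)/2.4-.5,20+(v+.5)/2.4-.5,z)
Z=dict(L0=(243,60,.012),L1=(262,366,.012),R0=(494,60,.012),R1=(490,330,.012),cfL=(322,226,.066),cfR=(428,223,.066),chL=(322,246,.066),hL=(317,166,.048),hR=(420,161,.048),cl=(376,308,.09),knob=(430,524,.112))
P={k:w(*v) for k,v in Z.items()}
for k,p in P.items(): print(k,p.round(4))
for a,b in(("L1","L0"),("R1","R0")):
    d=P[b]-P[a]; print("yaw",np.degrees(np.arctan2(d[0],-d[1]))*-1)
for a,b in(("cfL","cfR"),("hL","hR")):
    d=P[a]-P[b]; print("yaw",np.degrees(np.arctan2(d[1],d[0])),np.linalg.norm(d))
g=f['image'].astype(int).sum(2)[80:130,:]
for c in(312,325,340): print(c,g[:,c].tolist())
```

```text
L0 [0.5845 0.0421 0.012 ]
L1 [0.6233 0.1715 0.012 ]
R0 [0.4814 0.0756 0.012 ]
R1 [0.513  0.1888 0.012 ]
cfL [0.5716 0.1171 0.066 ]
cfR [0.5323 0.1287 0.066 ]
chL [0.574  0.1242 0.066 ]
hL [0.5669 0.0948 0.048 ]
hR [0.527  0.1058 0.048 ]
cl [0.5609 0.1503 0.09  ]
knob [0.5656 0.2291 0.112 ]
yaw 16.71077115370383
yaw 15.594800811075125
yaw -16.481371060475357 0.041036452114890855
yaw -15.430148228543983 0.041398245967882746
312 [648, 651, 653, 653, 652, 647, 626, 545, 340, 216, 275, 385, 549, 596, 608, 607, 608, 611, 612, 613, 612, 610, 609, 607, 606, 608, 611, 609, 610, 608, 611, 578, 359, 209, 402, 568, 586, 577, 563, 550, 532, 472, 311, 192, 232, 270, 286, 284, 286, 290]
325 [644, 649, 649, 650, 651, 643, 600, 488, 226, 223, 336, 555, 604, 606, 610, 608, 611, 608, 607, 613, 607, 610, 607, 606, 610, 609, 610, 608, 607, 608, 610, 564, 224, 252, 484, 593, 587, 587, 587, 574, 536, 400, 173, 216, 249, 279, 282, 286, 274, 225]
340 [650, 652, 652, 650, 648, 634, 566, 403, 265, 447, 548, 548, 558, 614, 613, 613, 612, 612, 613, 613, 613, 615, 611, 612, 609, 610, 610, 608, 607, 608, 590, 458, 187, 335, 539, 596, 598, 592, 593, 580, 542, 348, 167, 234, 256, 285, 277, 285, 286, 281]
```

```bash
cat >> h.py <<'E'
YAW=-16.2; O=np.array([.552,.1229])
J=R.from_euler('z',YAW,degrees=True).as_matrix()[:2,:2]
jig=lambda x,y: O+J@[x,y]
st=lambda: (lambda s:print('t',round(s['clock'],2),'p',np.round(s['position'],4),'F',np.round(s['force'],1),'op',round(s['opening'],3),'ff',round(s['finger_force'],1)))(env.read_state())
def pick(x,y,yaw,z):
    o=[180,0,yaw-90]; env.goto([x,y,.12],o); env.move_straight([x,y,z+.012]); env.move_straight([x,y,z],rate=.05,force_limit=12); env.gripper_to(0.0,45); st()
E
python3 - <<'E'
from h import *
pick(.5343,-.2066,9.1,.0156)
env.move_straight([.5343,-.2066,.12],rate=.2); st()
p=jig(0,-.0116); o=[180,0,-90+YAW]
env.goto([*p,.14],o); st()
env.move_straight([*p,.076],rate=.1)
f=env.grab_frame("wrist"); np.save('pics/f4.npy',f,allow_pickle=True); cv2.imwrite('pics/w4.png',cv2.resize(f['image'][60:310,170:470],(720,600),interpolation=cv2.INTER_CUBIC))
print(env.move_straight([*p,.0255],rate=.04,force_limit=8)); st()
f=env.grab_frame("side"); cv2.imwrite('pics/s4.png',f['image'])
E
```

```text
t 8.54 p [ 0.5343 -0.2066  0.0157] F [-0.5  0.4  0. ] op 0.614 ff 45.0
t 9.22 p [ 0.5328 -0.2061  0.1184] F [ 0.4 -0.5 -4.3] op 0.614 ff 45.0
t 10.43 p [0.5484 0.1109 0.1391] F [-0.  -1.3 -3.6] op 0.621 ff 45.0
True
t 12.52 p [0.5486 0.1117 0.0261] F [-0.1  0.5  5.7] op 0.617 ff 45.0
```

Run:
```python
from h import *
env.gripper_to(1.0); st()
p=jig(0,-.0116); env.move_straight([*p,.14],rate=.2)
t=jig(0,0.07); env.goto([*t,.19],[180,0,-90+YAW])
f=env.grab_frame("wrist"); np.save('pics/f5.npy',f,allow_pickle=True); cv2.imwrite('pics/w5.png',cv2.resize(f['image'][20:270,170:470],(720,600),interpolation=cv2.INTER_CUBIC))
for d in env.trace(f,"packer_c")[:2]:
    m=d['mask']; q,s=fitbox(f,m,[*p,YAW],.02,z0=.012); print(d['score'],q,s,J.T@(q[:2]-O))
st()
```

```text
t 13.42 p [0.5467 0.1109 0.0241] F [-1.  -0.4  0.3] op 0.997 ff 0.0
0.66 [  0.54830131   0.11146576 -16.16387964] 0.9844793811843889 [-0.00036178 -0.01201213]
t 14.72 p [0.5703 0.1892 0.1878] F [ 0.5 -0.2 -0.8] op 1.002 ff 0.0
```

View pics/w5.png

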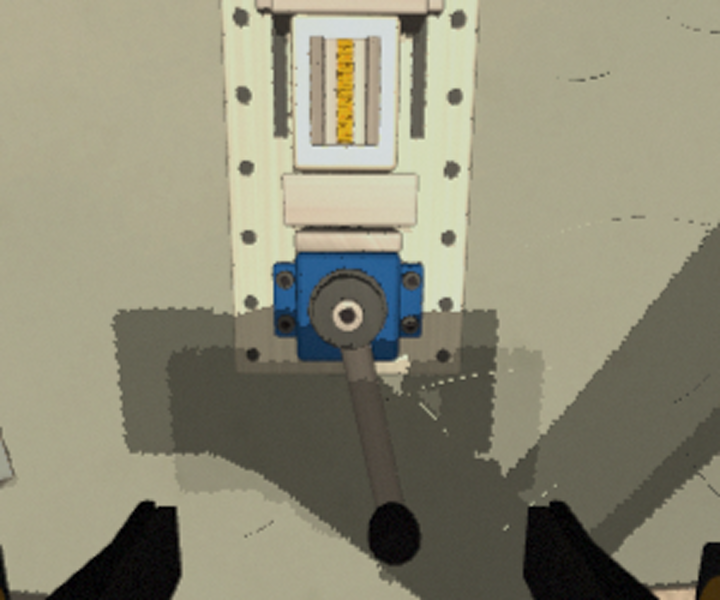

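Run:
```python
from h import *
def pose(th,z): return [*jig(-.085*np.sin(th),.03+.085*np.cos(th)),z],[180,0,-90+YAW+np.degrees(th)]
p,o=pose(.216,.15); env.goto(p,o)
print(env.move_straight(pose(.216,.09)[0],rate=.1,force_limit=10)); 
env.gripper_to(.33,8); st()
for th in np.append(np.arange(.35,1.6,.14),[1.6,1.64,1.68,1.72,1.76]):
    p,o=pose(th,.09); hit=env.move_straight(p,rotation=o,rate=.06,force_limit=14)
    F=J.T@env.read_state()['force'][:2]; print(round(th,2),hit,F.round(1))
    if th>1.5 and (hit or -F@[-np.cos(th),-np.sin(th)]>12): break
    if hit and th<1.5: break
st()
f=env.grab_frame("side"); cv2.imwrite('pics/s6.png',f['image'])
for d in env.search_frame(f,"lever_knob")[:1]: print(d,J.T@(np.array(d['xyz'])[:2]-O))
```

```text
False
t 16.99 p [0.566  0.2365 0.09  ] F [-0.4  0.3 -0.5] op 0.334 ff 0.0
0.35 False [ 0.5 -0.3]
0.49 False [-0.4 -0.4]
0.63 False [-1.4  0.1]
0.77 False [ 0.9 -1.4]
0.91 False [ 0.5 -0.6]
1.05 False [0.2 0.9]
1.19 False [-0.5  0.5]
1.33 False [0.2 0.4]
1.47 False [0.1 1.1]
1.6 False [-0.4 -0.2]
1.64 False [0.7 1.3]
1.68 False [-1.1  6.5]
1.72 False [-4.7 14.2]
t 21.22 p [0.4782 0.1677 0.0901] F [-0.6 15.  -5. ] op 0.339 ff 7.1
```

Run:
```python
from h import *
th=1.62; p=[*jig(-.085*np.sin(th),.03+.085*np.cos(th)),.09]
env.move_straight(p,rate=.05); st()
env.gripper_to(.6); env.move_straight([*p[:2],.2],rate=.15)
t=jig(0,0.07); env.goto([*t,.21],[180,0,-90+YAW])
f=env.grab_frame("wrist"); cv2.imwrite('pics/w7.png',cv2.resize(f['image'][20:270,170:470],(720,600),interpolation=cv2.INTER_CUBIC))
for d in env.trace(f,"packer_c")[:1]:
    q,s=fitbox(f,d['mask'],[*jig(0,-.012),YAW],.02,z0=.012); print(d['score'],q,s,J.T@(q[:2]-O))
for d in env.trace(f,"lever_knob")[:1]:
    v,u=np.nonzero(d['mask']); print(d['score'],len(u),u.mean(),v.mean())
st()
```

```text
t 21.63 p [0.4772 0.1709 0.0897] F [ 0.8 -0.5 -0.2] op 0.331 ff 0.0
0.96 [  0.54742087   0.10997288 -17.55745668] 0.9267790797370677 [-0.00079076 -0.01369137]
0.88 1866 358.411575562701 146.7202572347267
t 24.85 p [0.5714 0.1901 0.21  ] F [ 0.3 -0.2 -0. ] op 0.599 ff 0.0
```

View pics/w7.png

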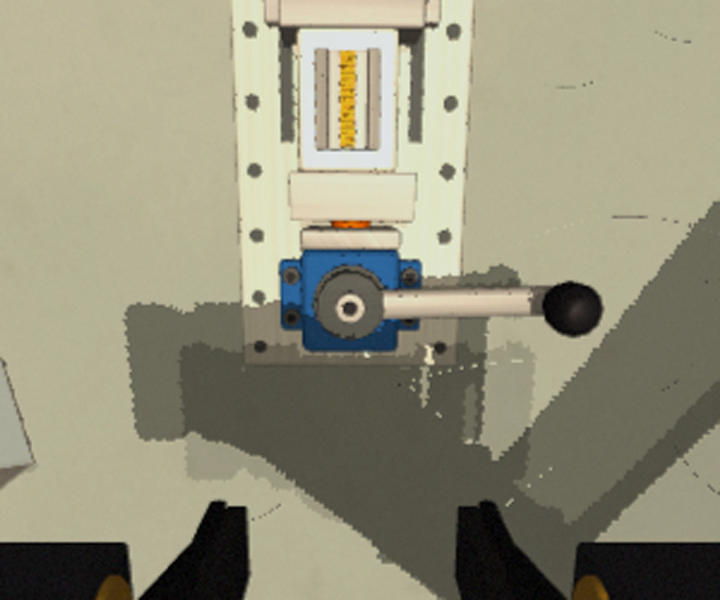

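```bash
python3 -c "
from h import *
print(env.close_job())"
```

```text
the job is handed in; nothing more can be done
None
```

The 20 mm packer went fully down into the gap on the first try and stands upright and centred; the lever was pushed against its end stop, so the pad should be pressing (force not measured), the 12 and 16 mm packers were left untouched in the tray, and I handed the job in after about 25 s on the robot's clock, with no verdict reported back.

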